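# Close the battery hatch of a lit jewellery plinth

## Task

Take the grey hatch panel off the wooden tray and lay it fully home in the open battery bay of the display plinth. Then push its sprung brass stud in gently, without forcing it, and turn it a quarter turn clockwise until it locks and stays in; let go, and leave the other things on the stall where they are.

Things in the scene. Friction and masses are not known exactly. Their poses are not given: they have to be found in the camera images.
- plinth: Fixed light-wood display plinth, 190 (x) x 150 (y) x 62 mm high, origin at the centre of its underside. In its top is the open battery bay: a recess 114 (x) x 84 (y) mm, 5 mm deep, with an aluminium ledge round a hole 98 x 68 mm. A pale flush light strip lies at its +x end. Pressing on it with more than 22 N, also through the hatch and stud, damages it.
- bay (a point): Centre of the bay at the height of the ledge that carries the hatch's underside (57 mm above the table, 5 mm below the plinth's top); axes as the plinth's. In the hole below is a steel keeper with a slot 24 mm long (x) and 9 mm wide (y). Its depth differs by up to 10 mm from plinth to plinth and is not measured: it must be felt (see stud).
- tray: Fixed dark-wood open tray, 104 (x) x 74 (y) x 40 mm high, origin at the centre of its underside; the hatch starts lying across its rim.
- hatch: Loose grey panel, 110 (x) x 80 (y) x 5 mm, about 0.2 kg with its stud; origin at the centre of its underside. It lies in the bay either way round, long side along the bay's x, with 2 mm of play all round. The stud's shaft sticks out 15 mm below it and ends in a cross-pin, 18 x 4 x 4 mm, parallel to the brass wing; it must enter the keeper's slot.
- stud_head (a point): Top centre of the stud, 46 mm above the hatch's underside when out. Its head is a brass wing, 32 long, 10 thick, 22 mm high, on a 12 mm stem that leaves 19 mm between wing and panel. Site x is the wing's long way: along the hatch's x unlocked, across it locked. Lifted by the wing the hatch hangs level. The wing sinks up to 18 mm, so hold only the wing, fingertips at least 18 mm above the panel.
- stud (a joint): How far the stud is pushed in (m), 0 = out. Its spring: 3 N at 0 and 0.3 N more per mm. Seated in the bay it must go in 6 to 16 mm (differs per plinth) until the cross-pin is below the keeper and can turn; 1.5 mm deeper it strikes a rigid floor. Turned fully and let go it rises 3 mm into a notch and stays in 3 to 13 mm; unlocked it springs back to 0.
- stud_turn (a joint): Turn of the stud relative to the hatch (rad): 0 unlocked, 1.57 fully turned, growing clockwise seen from above; friction 0.03 N m. It springs up into the lock only from about 1.4 rad on.
- ring_cone: Bystander: white ceramic ring cone, 44 mm wide, 66 mm high; origin at the centre of its underside.
- bangle: Bystander: brass bangle lying flat, 68 mm across, 10 mm high; origin at the centre of its underside.
- rock: Bystander: brown rock with a blue dragonfly pendant, about 90 x 90 x 52 mm; origin at the centre of its underside.
- bowl: Bystander: teal bowl, 90 mm across, 40 mm high; origin at the centre of its underside.
- jar: Bystander: small amber jar, 50 mm wide, 60 mm high; origin at the centre of its underside.
- cards: Bystander: stack of cream cards, 55 x 90 x 25 mm; origin at the centre of its underside.
- gift_box: Bystander: purple gift box, 70 x 70 x 35 mm; origin at the centre of its underside.
Not all that is in view belongs to the job. What is shaped like the hatch but green or red is not meant. Of the things shaped like the plinth, the wood one is meant.

How it is judged:
By the outcome, as a careful person would: the job done as asked, in the order asked, and still so for the second after the job is handed in, with the robot touching nothing.
It also fails if it takes over 72 s, if anything falls off the work surface, if the arm or the gripper's body presses on something with over 40 N, if the wrist force passes 120 N, or if a joint passes its speed limit or range.

## Robot

A 6-joint arm with a two-finger parallel gripper is mounted at the origin on the work surface. World frame = base frame: x ahead of the robot, y to its left, z up, the work surface at z = 0. Lengths are in mm, angles in rad, forces in N, time in s.
With the tool pointing down it reaches from about 325 to 850 mm from the base axis. Payload 4.4 kg.
Tool frame: the origin (TCP) lies midway between the tips of the shut fingers; the grasp point (between the pads) lies bot.grasp_offset behind it (bot.grasp_offset is the distance from the TCP to the grasp point, in mm); z points along the fingers, y is the line along which they close (so a half turn about z gives the same grasp; the last joint's range is limited). The gripper opens to 94 mm and grips with 3 to 60 N. Pads are 16 mm wide; open, the fingers measure 119 mm over their backs; the gripper's body (75 mm by 177 mm) begins 78 mm behind the grasp point.
Start: joints at [1.119, 0.207, 1.542, -0, 1.393, -0.15], TCP at [170.922, 549.011, 205.447] pointing down, gripper open.
Joint ranges: [-2.73, 2.73], [-0.86, 2.22], [0.23, 2.46], [-1.11, 4.25], [0.08, 2.63], [-2.82, 2.82]. Speed limits (rad/s): [2.79, 2.79, 3.14, 3.14, 3.14, 3.14].

## Interface

Orientations are given as a rotation vector (axis times angle).
In Python, from workcell import sensors, eyes, bot gives the robot as it stands.
- The arm moves only by the tool move_arm, never from a script. Its argument "steps" is a list of rows, each an object with "gripper": the closure, from 0 (fully open) to 1 (shut); "slide": the shift along the tool's x, y, z in mm, a list of three; "spin": the turn about the tool's z in rad. A call has 1 to 10 rows; each row shifts and turns the commanded pose from where the row before left it, along the tool's axes as they then stand; what a row does not reach is not made up. A row lasts 1/10 s, in which the tool goes at most 50 mm and 8.59 degrees, less where a joint would pass 70% of its speed; a pose out of reach is approached as far as the arm can. A call is refused whole if a number of a shift passes 50 or a number of a turn 0.15, either way. A call with a gripper value outside its range is refused whole. The fingers move at their own pace and stop on an object; "force" is the grip in N (left out, the last holds). Time passes only in rows, so rows that do not move let the fingers close. It gives the time, the measured TCP pose, the force, the opening and the grip force at its end, in the units of the state.
- sensors.sense(): the state, without advancing time (a new reading comes with each control period).
- eyes.camera(name): name is "side" or "top"; returns the picture (420x560x3 uint8, blue, green, red); there is no depth.
- eyes.camera_info(name): a dict with "fx", "fy", "cx", "cy" (pixels), "xyz" and "orientation" of the camera in the world. Camera axes: x right, y down, z forward; pixel columns grow to the right and rows downward; lengths in mm; the calibration is good to about 2 mm. A picture is of the moment at which its call begins. camera_info takes no time and is no camera call.
- bot.close_job(): hands the job in; it is judged then, once.
The state is a dict: "clock": time; "joints": joint angles; "joint_velocities": joint speeds; "joint_torque": joint torques, N m; "tool_pos": TCP position; "eef_rot": TCP orientation; "wrist_force": force on the tool from outside, world axes, zero at the start; "ft_torque": the same for the moment, N m; "opening": opening from 0.0 (shut) to 1.0 (fully open); "gripper_force": force on a finger pad.
Only numpy, scipy, OpenCV 4.12 (cv2) and the standard library are available. Lean on these libraries where they do the work, as an engineer would, in place of code of your own. Each camera call takes 0.05 s, during which the arm holds its last target. There are 200 camera calls.

## Working session

There is one attempt and no reset: what is moved stays moved. The work goes in short steps, Python scripts to look and compute and a tool call to move; the robot and the scene stay as the last step left them, time stands still between calls to the robot, and variables do not carry over. Pictures are saved under pics/ and viewed, at most 10 in all, crops included, and the job is handed in when it is done.

Besides the shell and the picture viewer there is one more tool, called after "Request:" by a JSON object that holds its "fn" and its "kwargs", one argument or row to a line. move_arm: Moves the arm, as the interface text tells. Its arguments: {"type":"object","properties":{"steps":{"type":"array"},"force":{"type":"number"}},"required":["steps"]}

```bash
mkdir -p pics
python3 - <<'E'
from workcell import sensors, eyes, bot
import cv2
for n in("top","side"):
    cv2.imwrite(f"pics/{n}0.png",eyes.camera(n)); print(n,eyes.camera_info(n))
print(sensors.sense(),bot.grasp_offset)
E
```

```text
top {'fx': 386.47177015293204, 'fy': 386.47177015293204, 'cx': 273.08837668562234, 'cy': 204.30072272221594, 'xyz': array([375.28007581,   1.83008942, 946.05609416]), 'orientation': array([-2.15751873,  2.18313228, -0.14421797])}
side {'fx': 479.76401730310755, 'fy': 479.76401730310755, 'cx': 277.2023557873188, 'cy': 207.53426462163748, 'xyz': array([ 156.5685423 , -849.15808905,  739.17582573]), 'orientation': array([-2.16436672,  0.40672776, -0.18580159])}
{'clock': 0.1, 'joints': array([ 1.11848000e+00,  2.07357348e-01,  1.54280062e+00,  1.41492718e-05,
        1.39352886e+00, -1.50486175e-01]), 'joint_velocities': array([ 0.00221755, -0.0003449 , -0.00137765,  0.00077587, -0.00203762,
       -0.00159346]), 'joint_torque': array([ 5.26220028e-04, -3.71861136e+01, -2.82296491e+01,  7.01167993e-02,
        3.11501243e-02, -7.17096782e-05]), 'tool_pos': array([170.60152523, 548.33556536, 204.39910491]), 'eef_rot': array([-0.47222426, -3.10525516,  0.0031341 ]), 'wrist_force': array([0.78739856, 0.00698005, 0.04689626]), 'ft_torque': array([0.02151654, 0.00021861, 0.05096064]), 'gripper_force': 0.0, 'opening': 0.9987383888569308} 18.8
```

View pics/top0.png

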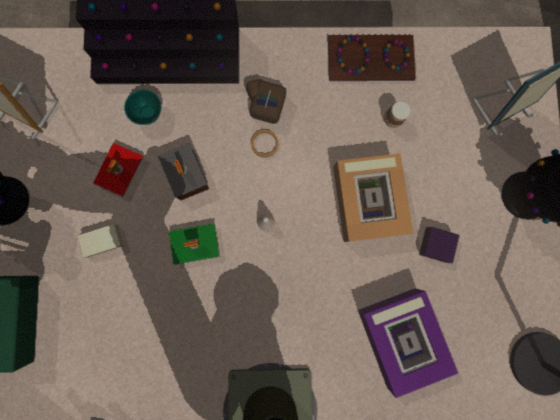

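View pics/side0.png

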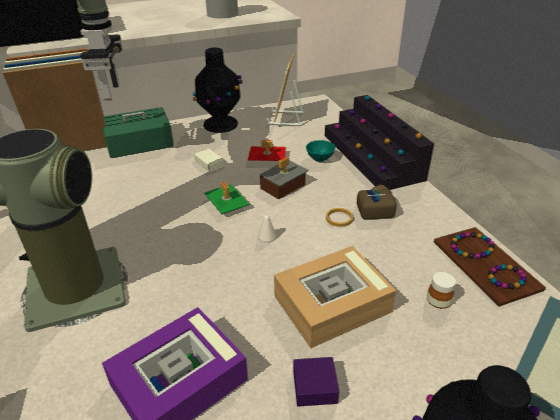

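The top view shows the grey hatch on its tray at about (183,168), with the brass wing near (180,165). The wood plinth is at (375,198) with its light strip at its far side. In the side view the hatch is at (284,178) and the plinth at (335,290). I'll enlarge both.

```bash
cat > h.py <<'E'
import cv2,numpy as np
from scipy.spatial.transform import Rotation as R
from workcell import sensors,eyes,bot
I={n:eyes.camera_info(n) for n in("top","side")}
def ray(n,u,v):
    i=I[n]; d=R.from_rotvec(i["orientation"]).apply([(u-i["cx"])/i["fx"],(v-i["cy"])/i["fy"],1]); return i["xyz"],d
def plane(n,p,z):
    o,d=ray(n,*p); return o+d*(z-o[2])/d[2]
def tri(a,b):
    o1,d1=ray("top",*a);o2,d2=ray("side",*b)
    s=np.linalg.lstsq(np.c_[d1,-d2],o2-o1,rcond=None)[0]
    p,q=o1+s[0]*d1,o2+s[1]*d2; return (p+q)/2,np.linalg.norm(p-q)
def proj(n,p):
    i=I[n]; q=R.from_rotvec(i["orientation"]).inv().apply(np.array(p)-i["xyz"]); return q[:2]/q[2]*i["fx"]+[i["cx"],i["cy"]]
E
python3 - <<'E'
from h import *
t,s=cv2.imread("pics/top0.png"),cv2.imread("pics/side0.png")
def c(im,x,y,w,h): return cv2.convertScaleAbs(cv2.resize(im[y:y+h,x:x+w],(400,300),interpolation=cv2.INTER_CUBIC),alpha=1.5)
cv2.imwrite("pics/crop0.png",np.vstack([np.hstack([c(t,150,130,80,60),c(s,250,145,80,60)]),np.hstack([c(t,315,145,120,90),c(s,265,240,140,105)])]))
E
```

```text
(no output)
```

View pics/crop0.png

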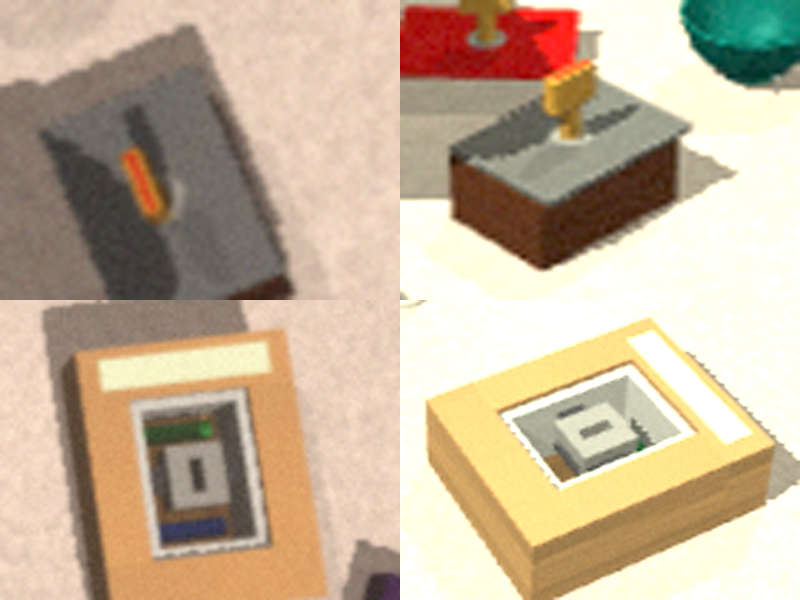

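The upper crops show the brass wing: its top strip is centred at about (178,167) in the top image and (284,159) in the side image. The lower crops show the bay with its pale ledge frame, centred at about (374,201) in top and (337,289) in side. The light strip is at the far end.

```bash
cat >> h.py <<'E'
def big(m): return max(cv2.findContours(m.astype(np.uint8),0,cv2.CHAIN_APPROX_NONE)[0],key=cv2.contourArea)
def roi(shape,x,y,w,h):
    m=np.zeros(shape[:2],bool); m[y:y+h,x:x+w]=1; return m
def quad(m):
    c=cv2.convexHull(big(m)); P=None
    for e in np.linspace(1,25,49):
        P=cv2.approxPolyDP(c,e,True)
        if len(P)<=4:break
    P=P[:,0].astype(float)
    # refine: fit a line to the hull points near each side, intersect
    d=big(m)[:,0].astype(float); L=[]
    for k in range(len(P)):
        a,b=P[k],P[(k+1)%len(P)]; u=(b-a)/np.linalg.norm(b-a); n=np.array([-u[1],u[0]])
        t=(d-a)@u/np.linalg.norm(b-a); s=d[(abs((d-a)@n)<2.0)&(t>.12)&(t<.88)]
        vx,vy,x,y=cv2.fitLine(s.astype(np.float32),cv2.DIST_HUBER,0,.01,.01).ravel(); L.append(np.cross([x,y,1],[x+vx,y+vy,1]))
    Q=[np.cross(L[k-1],L[k]) for k in range(len(P))]; return np.array([q[:2]/q[2] for q in Q])
def diag(Q):
    h=lambda p:np.array([*p,1]); x=np.cross(np.cross(h(Q[0]),h(Q[2])),np.cross(h(Q[1]),h(Q[3]))); return x[:2]/x[2]
E
python3 - <<'E'
from h import *
np.set_printoptions(precision=1,suppress=True)
t,s=cv2.imread("pics/top0.png"),cv2.imread("pics/side0.png")
ht,hs=[cv2.cvtColor(cv2.GaussianBlur(x,(3,3),0),cv2.COLOR_BGR2HSV).astype(int) for x in(t,s)]
# wing
mt=(ht[...,0]<16)&(ht[...,1]>150)&(ht[...,2]>110)&roi(t.shape,165,150,30,35)
ms=(hs[...,0]<28)&(hs[...,1]>130)&(hs[...,2]>110)&roi(s.shape,270,150,28,26)
print("wing top",cv2.minAreaRect(big(mt))," side bbox",cv2.boundingRect(big(ms)))
# strip + ledge
m=(ht[...,1]<75)&(ht[...,2]>175)&roi(t.shape,335,145,70,35); m2=(hs[...,1]<60)&(hs[...,2]>225)&roi(s.shape,340,245,48,55)
m3=(ht[...,1]<70)&(ht[...,2]>105)&roi(t.shape,348,168,52,60); m4=(hs[...,1]<80)&roi(s.shape,296,258,46+20,58)&(np.fromfunction(lambda v,u:True,hs.shape[:2]))
wood=((ht[...,1]>95)&(ht[...,2]>135)|m)&roi(t.shape,325,140,100,110)
for n,mm in(("stript",m),("strips",m2),("ledget",m3),("ledges",m4),("wood",wood)):
    try:
        Q=quad(mm);print(n,Q.tolist() if 0 else Q.round(1).tolist(),diag(Q))
    except Exception as e: print(n,e)
v=lambda im,mm:np.where(mm[...,None],np.array([255,0,255],np.uint8),im)
def c(im,x,y,w,h): return cv2.resize(im[y:y+h,x:x+w],(400,300),interpolation=cv2.INTER_NEAREST)
cv2.imwrite("pics/m0.png",np.vstack([np.hstack([c(v(t,mt),150,130,80,60),c(v(s,ms|m4|m2),250,145,80,60)]),np.hstack([c(v(t,m3|m),315,145,120,90),c(v(s,m4|m2),265,240,140,105)])]))
E
```

```text
wing top ((177.8000030517578, 166.10000610351562), (12.521980285644531, 3.130495071411133), 63.43495178222656)  side bbox (270, 150, 18, 18)
stript max() iterable argument is empty
strips [[346.5, 254.5], [352.9, 252.5], [384.1, 285.4], [379.4, 287.4]] [367.6 271.9]
ledget [[387.7, 171.4], [394.9, 217.4], [361.1, 221.8], [354.1, 175.6]] [374.5 196.5]
ledges [[366.2, 285.9], [319.7, 305.6], [299.5, 279.7], [346.0, 261.8]] [333.4 282.8]
wood [[399.5, 153.8], [412.5, 232.8], [349.9, 240.5], [338.6, 161.3]] [375.1 196.6]
```

View pics/m0.png

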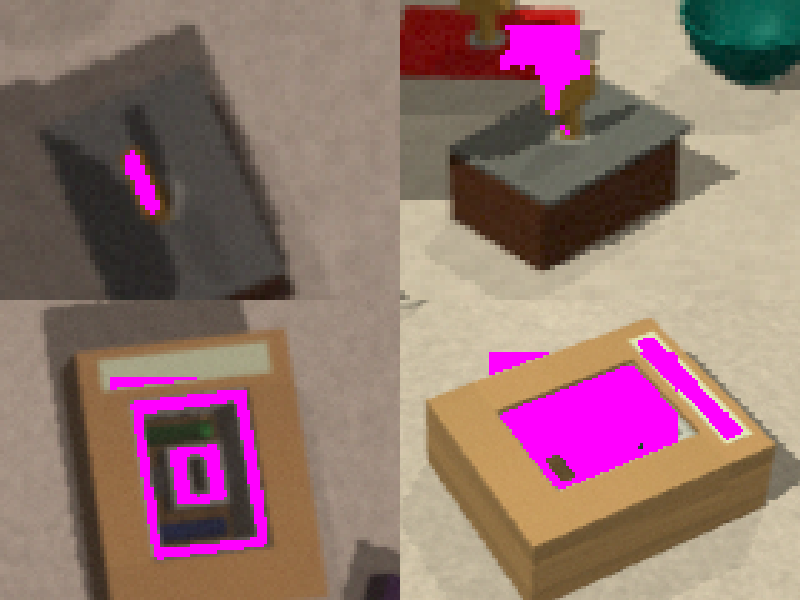

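The top-view masks sit correctly on the wing's top and on the ledge. The side-view wing mask leaked onto the red panel, so I'll fix it with tighter bounds. The wing's top strip is at about (283.7,158.8). I also need to widen the side ledge region, which was cut off at column 366.

Run:
```python
from h import *
np.set_printoptions(precision=1,suppress=True)
t,s=cv2.imread("pics/top0.png"),cv2.imread("pics/side0.png")
hs=cv2.cvtColor(cv2.GaussianBlur(s,(3,3),0),cv2.COLOR_BGR2HSV).astype(int)
g=roi(s.shape,278,155,14,15)
mw=g&(hs[...,0]<28)&(hs[...,1]>130)&(hs[...,2]>90)
for v in range(155,170): print(v,[ (int(hs[v,u,0]),int(hs[v,u,2])) for u in range(278,292)])
z=np.zeros(s.shape[:2],np.uint8); cv2.fillPoly(z,[np.array([[294,283],[344,257],[377,290],[320,316]])],1)
m4=(hs[...,1]<80)&(z>0); Q=quad(m4); sl=diag(Q); print("ledge side",Q.round(1).tolist(),sl)
p,e=tri((374.5,196.5),sl); print("bay",p,e, [plane("top",q,57)[:2] for q in [(374.5,196.5)]],plane("side",sl,57))
Qt=np.array([[387.7,171.4],[394.9,217.4],[361.1,221.8],[354.1,175.6]])
W=np.array([plane("top",q,57)[:2] for q in Qt]); print(W.tolist(),[np.linalg.norm(W[i]-W[i-1]) for i in range(4)])
S=np.array([plane("side",q,57)[:2] for q in Q]); print(S.tolist(),[np.linalg.norm(S[i]-S[i-1]) for i in range(4)])
w,e=tri((177.8,166.1),(283.7,158.8)); print("wing",w,e)
a=np.deg2rad(np.array([63.4,68.5])); 
for x in a:
  A,B=[plane("top",(177.8+k*6*np.cos(x),166.1+k*6*np.sin(x)),86)[:2] for k in(1,-1)]; print("wing yaw",np.degrees(np.arctan2(*(B-A)[::-1])))
print("bay yaws",[np.degrees(np.arctan2(*(a-b)[::-1])) for a,b in((W[0],W[1]),(W[3],W[2]),(W[0],W[3]),(W[1],W[2]))],[np.degrees(np.arctan2(*(S[i]-S[i-1])[::-1])) for i in range(4)])
P=[plane("top",((x)/5+150-.5,y/5+130-.5),45)[:2] for x,y in((40,133),(193,68),(290,278))]; print("hatch corners",P,"centre",(P[0]+P[2])/2)
```

```text
155 [(1, 147), (0, 172), (0, 186), (1, 188), (0, 187), (1, 183), (1, 163), (6, 134), (15, 123), (21, 124), (22, 129), (21, 156), (21, 190), (20, 204)]
156 [(1, 127), (1, 154), (0, 180), (0, 188), (1, 187), (1, 184), (3, 167), (8, 142), (13, 136), (15, 138), (17, 143), (20, 166), (21, 194), (21, 204)]
157 [(0, 118), (0, 140), (1, 169), (1, 185), (2, 188), (3, 186), (6, 175), (9, 160), (12, 158), (13, 157), (16, 156), (19, 175), (21, 197), (21, 203)]
158 [(0, 115), (1, 126), (2, 150), (3, 175), (4, 185), (7, 183), (9, 176), (12, 166), (14, 156), (16, 146), (18, 144), (20, 166), (20, 194), (21, 203)]
159 [(2, 116), (4, 127), (7, 147), (8, 167), (9, 177), (11, 171), (14, 159), (16, 146), (17, 130), (19, 118), (19, 124), (20, 153), (21, 186), (21, 201)]
160 [(7, 122), (11, 146), (12, 166), (13, 168), (14, 161), (16, 147), (18, 130), (19, 117), (19, 108), (19, 103), (20, 110), (21, 133), (21, 163), (21, 186)]
161 [(14, 125), (17, 151), (17, 164), (17, 154), (18, 134), (19, 118), (20, 107), (20, 102), (19, 102), (19, 101), (19, 103), (22, 111), (25, 128), (23, 149)]
162 [(19, 124), (19, 141
[... 1732 characters left out ...]
99303, -288.22148074169604], [435.59297842895353, -209.96448215434134], [545.0320093859497, -197.99196932680036]] [np.float64(78.7751885348188), np.float64(109.93992242656759), np.float64(78.67101679750496), np.float64(110.09197318702209)]
wing [562.8 199.3  89. ] 0.5645368807893226
wing yaw 26.69494992417845
wing yaw 21.76188447402447
bay yaws [np.float64(6.14173024322513), np.float64(6.429380515592704), np.float64(-83.36408686749556), np.float64(-83.2922451618985)] [np.float64(-84.2294286125104), np.float64(-173.8104441104058), np.float64(95.880721548692), np.float64(6.243269192910308)]
hatch corners [array([597.3, 257.7]), array([628.3, 185.8]), array([526.5, 139.1])] centre [561.9 198.4]
```

Request:
{"fn": "move_arm", "kwargs": {
  "steps": [
    {"gripper": 0,"slide": [0,0,0],"spin": -0.144},
    {"gripper": 0,"slide": [0,0,0],"spin": -0.144},
    {"gripper": 0,"slide": [0,0,0],"spin": -0.144},
    {"gripper": 0,"slide": [0,0,0],"spin": -0.144},
    {"gripper": 0,"slide": [0,0,0],"spin": -0.144}
  ],
  "force": 30
}}

```text
clock: 0.6
tool_pos: [170.7, 548.6, 204.8]
eef_rot: [0.661, -3.07, 0.002]
wrist_force: [-0.1, -0.1, -0.0]
opening: 1.0
gripper_force: 0.0
```

```bash
cat >> h.py <<'E'
np.set_printoptions(precision=2,suppress=True)
def go(target=None):
    s=sensors.sense(); r=R.from_rotvec(s["eef_rot"]); m=r.as_matrix()
    print("t",round(s["clock"],2),"pos",s["tool_pos"],"xdir",np.degrees(np.arctan2(m[1,0],m[0,0])).round(2),"ydir",np.degrees(np.arctan2(m[1,1],m[0,1])).round(2),"zdir",m[:,2],"F",s["wrist_force"],"M",s["ft_torque"],"op",round(s["opening"],3),s["gripper_force"],"q",s["joints"])
    if target is not None: print("tool slide",r.inv().apply(np.array(target)-s["tool_pos"]))
E
python3 - <<'E'
from h import *
for z in(86,89):print(plane("top",(177.8,166.1),z))
print(plane("side",(283.7,158.8),86))
go([563,199.5,120])
E
```

```text
[563.72 199.94  86.  ]
[563.06 199.25  89.  ]
[564.38 204.22  86.  ]
t 0.6 pos [170.69 548.56 204.75] xdir -155.7 ydir 114.3 zdir [-0. -0. -1.] F [-0.08 -0.09 -0.03] M [ 0.07 -0.02 -0.02] op 1.0 0.0 q [ 1.12  0.21  1.54  0.    1.39 -0.88]
tool slide [-213.99 -479.51   84.94]
```

Request:
{"fn": "move_arm", "kwargs": {
  "steps": [
    {"gripper": 0,"slide": [-14,-32,0],"spin": 0},
    {"gripper": 0,"slide": [-14,-32,0],"spin": 0},
    {"gripper": 0,"slide": [-14,-32,0],"spin": 0},
    {"gripper": 0,"slide": [-14,-32,0],"spin": 0},
    {"gripper": 0,"slide": [-14,-32,0],"spin": 0},
    {"gripper": 0,"slide": [-14,-32,0],"spin": 0},
    {"gripper": 0,"slide": [-14,-32,0],"spin": 0},
    {"gripper": 0,"slide": [-14,-32,0],"spin": 0},
    {"gripper": 0,"slide": [-14,-32,0],"spin": 0},
    {"gripper": 0,"slide": [-14,-32,0],"spin": 0}
  ]
}}

```text
clock: 1.6
tool_pos: [429.4, 312.2, 205.0]
eef_rot: [0.652, -3.072, 0.0]
wrist_force: [-0.5, 0.8, -0.4]
opening: 1.007
gripper_force: 0.0
```

```bash
python3 -c "
from h import *
go([563.5,200.5,120])"
```

```text
t 1.6 pos [429.37 312.16 204.98] xdir -156.04 ydir 113.96 zdir [-0. -0. -1.] F [-0.51  0.83 -0.42] M [0.11 0.02 0.  ] op 1.007 0.0 q [ 0.47  0.11  1.65  0.    1.38 -1.52]
tool slide [ -77.31 -156.5    84.9 ]
```

Request:
{"fn": "move_arm", "kwargs": {
  "steps": [
    {"gripper": 0,"slide": [-15,-31.5,0],"spin": 0},
    {"gripper": 0,"slide": [-15,-31.5,0],"spin": 0},
    {"gripper": 0,"slide": [-15,-31.5,10],"spin": 0},
    {"gripper": 0,"slide": [-15,-31.5,20],"spin": 0},
    {"gripper": 0,"slide": [-15,-31.5,30],"spin": 0},
    {"gripper": 0,"slide": [0,0,20],"spin": 0},
    {"gripper": 0,"slide": [0,0,0],"spin": 0},
    {"gripper": 0,"slide": [0,0,0],"spin": 0}
  ]
}}

```text
clock: 2.4
tool_pos: [560.6, 200.0, 124.9]
eef_rot: [0.652, -3.071, -0.0]
wrist_force: [-0.6, -0.7, 0.5]
opening: 0.997
gripper_force: 0.0
```

Run:
```python
from h import *
go([563.5,200.5,66])
t,s=eyes.camera("top"),eyes.camera("side")
def c(im,x,y,w,h): return cv2.convertScaleAbs(cv2.resize(im[y:y+h,x:x+w],(400,400),interpolation=cv2.INTER_CUBIC),alpha=1.5)
cv2.imwrite("pics/pre.png",np.hstack([c(t,140,125,80,80),c(s,240,115,80,80)]))
```

```text
t 2.4 pos [560.62 200.   124.93] xdir -156.04 ydir 113.96 zdir [-0. -0. -1.] F [-0.63 -0.74  0.54] M [ 0.02 -0.02  0.06] op 0.997 0.0 q [ 0.2   0.33  1.57  0.    1.25 -1.79]
tool slide [-2.94 -0.75 58.93]
```

View pics/pre.png

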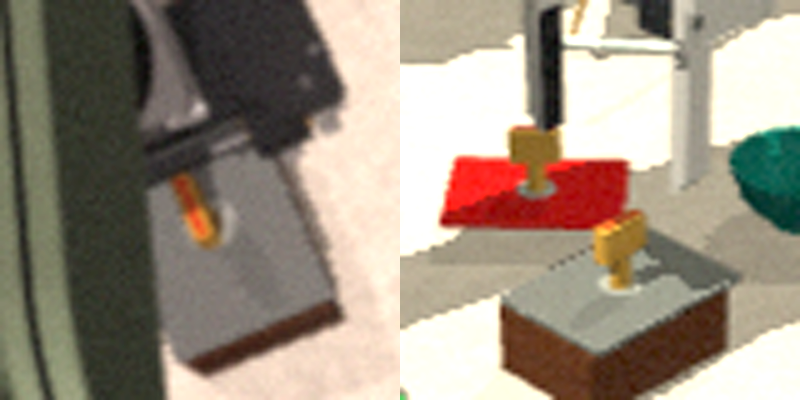

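The fingers (tips near (549,128) and (680,188) in the right crop) straddle the brass wing (620,235). Now I descend and grip.

Request:
{"fn": "move_arm", "kwargs": {
  "steps": [
    {"gripper": 0,"slide": [-3,-1,15],"spin": 0},
    {"gripper": 0,"slide": [0,0,20],"spin": 0},
    {"gripper": 0,"slide": [0,0,15],"spin": 0},
    {"gripper": 0,"slide": [0,0,9],"spin": 0},
    {"gripper": 0.5,"slide": [0,0,0],"spin": 0},
    {"gripper": 0.7,"slide": [0,0,0],"spin": 0},
    {"gripper": 0.8,"slide": [0,0,0],"spin": 0},
    {"gripper": 0.8,"slide": [0,0,0],"spin": 0},
    {"gripper": 0.8,"slide": [0,0,0],"spin": 0}
  ]
}}

```text
clock: 3.4
tool_pos: [565.0, 200.4, 67.2]
eef_rot: [-0.652, 3.072, -0.0]
wrist_force: [-0.4, -0.4, -0.7]
opening: 0.61
gripper_force: 0.0
```

Run:
```python
from h import *
go([563.5,200.5,66])
```

```text
t 3.4 pos [565.02 200.39  67.2 ] xdir -156.04 ydir 113.96 zdir [ 0.  0. -1.] F [-0.38 -0.45 -0.67] M [ 0.03  0.01 -0.01] op 0.61 0.0 q [ 0.2   0.4   1.6  -0.    1.14 -1.79]
tool slide [1.35 0.72 1.2 ]
```

Request:
{"fn": "move_arm", "kwargs": {
  "steps": [
    {"gripper": 0.85,"slide": [0,0,0.5],"spin": 0},
    {"gripper": 0.9,"slide": [0,0,0],"spin": 0},
    {"gripper": 1,"slide": [0,0,0],"spin": 0},
    {"gripper": 1,"slide": [0,0,0],"spin": 0},
    {"gripper": 1,"slide": [0,0,0],"spin": 0},
    {"gripper": 1,"slide": [0,0,0],"spin": 0},
    {"gripper": 1,"slide": [0,0,0],"spin": 0},
    {"gripper": 1,"slide": [0,0,0],"spin": 0}
  ],
  "force": 30
}}

```text
clock: 4.2
tool_pos: [564.3, 200.6, 65.9]
eef_rot: [0.652, -3.073, -0.001]
wrist_force: [-0.3, 0.9, 0.4]
opening: 0.104
gripper_force: 30.0
```

Run:
```python
from h import *
go()
```

```text
t 4.2 pos [564.26 200.55  65.89] xdir -156.04 ydir 113.96 zdir [-0.  0. -1.] F [-0.31  0.86  0.36] M [0.31 0.16 0.01] op 0.104 29.99245584011078 q [ 0.2   0.4   1.6   0.    1.14 -1.79]
```

Request:
{"fn": "move_arm", "kwargs": {
  "steps": [
    {"gripper": 1,"slide": [0,0,-4],"spin": 0},
    {"gripper": 1,"slide": [0,0,-10],"spin": 0},
    {"gripper": 1,"slide": [0,0,-20],"spin": 0},
    {"gripper": 1,"slide": [0,0,-20],"spin": 0},
    {"gripper": 1,"slide": [0,0,-15],"spin": 0},
    {"gripper": 1,"slide": [0,0,-6],"spin": 0},
    {"gripper": 1,"slide": [0,0,0],"spin": 0.1},
    {"gripper": 1,"slide": [0,0,0],"spin": 0.11},
    {"gripper": 1,"slide": [0,0,0],"spin": 0.1},
    {"gripper": 1,"slide": [0,0,0],"spin": 0}
  ]
}}

```text
clock: 5.2
tool_pos: [563.9, 200.1, 140.4]
eef_rot: [0.17, -3.136, 0.0]
wrist_force: [-1.0, 0.3, -1.2]
opening: 0.102
gripper_force: 30.0
```

Run:
```python
from h import *
go([493.7,-250.6,140])
```

```text
t 5.2 pos [563.93 200.12 140.39] xdir -173.79 ydir 96.21 zdir [-0. -0. -1.] F [-1.01  0.32 -1.23] M [0.06 0.03 0.01] op 0.102 29.996043741703033 q [ 0.2   0.31  1.55 -0.    1.28 -1.48]
tool slide [ 118.58 -440.48    0.63]
```

Request:
{"fn": "move_arm", "kwargs": {
  "steps": [
    {"gripper": 1,"slide": [4,-14,0],"spin": 0},
    {"gripper": 1,"slide": [7,-26,0],"spin": 0},
    {"gripper": 1,"slide": [8,-30,0],"spin": 0},
    {"gripper": 1,"slide": [8,-30,0],"spin": 0},
    {"gripper": 1,"slide": [8,-30,0],"spin": 0},
    {"gripper": 1,"slide": [8,-30,0],"spin": 0},
    {"gripper": 1,"slide": [8,-30,0],"spin": 0},
    {"gripper": 1,"slide": [8,-30,0],"spin": 0},
    {"gripper": 1,"slide": [8,-30,0],"spin": 0},
    {"gripper": 1,"slide": [8,-30,0],"spin": 0}
  ]
}}

```text
clock: 6.2
tool_pos: [519.0, -88.2, 140.9]
eef_rot: [0.172, -3.136, 0.001]
wrist_force: [0.1, -0.2, -2.6]
opening: 0.108
gripper_force: 30.0
```

Request:
{"fn": "move_arm", "kwargs": {
  "steps": [
    {"gripper": 1,"slide": [8,-30,0],"spin": 0},
    {"gripper": 1,"slide": [8,-30,0],"spin": 0},
    {"gripper": 1,"slide": [8,-30,0],"spin": 0},
    {"gripper": 1,"slide": [8,-30,0],"spin": 0},
    {"gripper": 1,"slide": [7,-26,0],"spin": 0},
    {"gripper": 1,"slide": [4,-14,0],"spin": 0},
    {"gripper": 1,"slide": [0,0,0],"spin": 0},
    {"gripper": 1,"slide": [0,0,0],"spin": 0},
    {"gripper": 1,"slide": [0,0,0],"spin": 0}
  ]
}}

```text
clock: 7.1
tool_pos: [494.6, -248.5, 140.7]
eef_rot: [0.172, -3.136, -0.002]
wrist_force: [0.6, -0.0, -2.4]
opening: 0.103
gripper_force: 30.0
```

Run:
```python
from h import *
go([493.7,-250.6,140])
t,s=eyes.camera("top"),eyes.camera("side")
cv2.imwrite("pics/top1.png",t);cv2.imwrite("pics/side1.png",s)
def c(im,x,y,w,h): return cv2.convertScaleAbs(cv2.resize(im[y:y+h,x:x+w],(400,400),interpolation=cv2.INTER_CUBIC),alpha=1.5)
cv2.imwrite("pics/c1.png",np.hstack([c(t,310,130,130,130),c(s,265,215,130,130)]))
```

```text
t 7.1 pos [ 494.59 -248.54  140.74] xdir -173.71 ydir 96.29 zdir [-0.  0. -1.] F [ 0.6  -0.04 -2.39] M [0.01 0.02 0.  ] op 0.103 29.9950110912323 q [-0.62  0.22  1.66  0.    1.26 -2.3 ]
tool slide [ 1.11 -1.95  0.74]
```

View pics/c1.png

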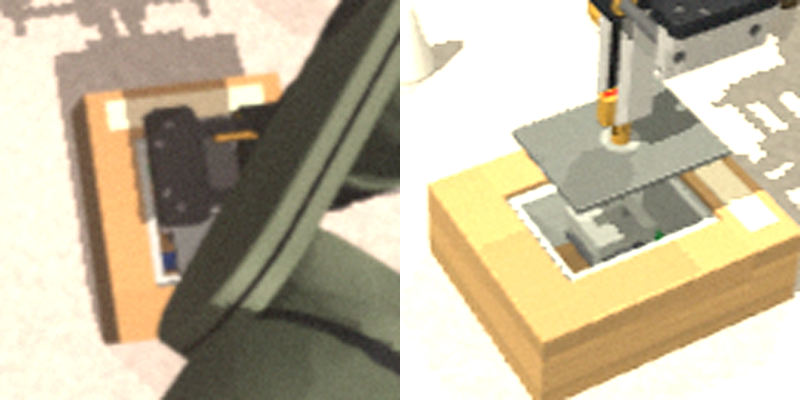

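The gripper holds the hatch level above the bay. The arm hides it from the top camera, but the side camera sees the panel (crop corners (513,132), (582,209), (733,152)). I'll zoom in to measure the panel's edges against the bay in that same camera.

Run:
```python
from h import *
s=cv2.imread("pics/side1.png")
cv2.imwrite("pics/z1.png",cv2.convertScaleAbs(cv2.resize(s[240:300,298:378],(800,600),interpolation=cv2.INTER_LINEAR),alpha=1.3))
```

```text
(no output)
```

View pics/z1.png

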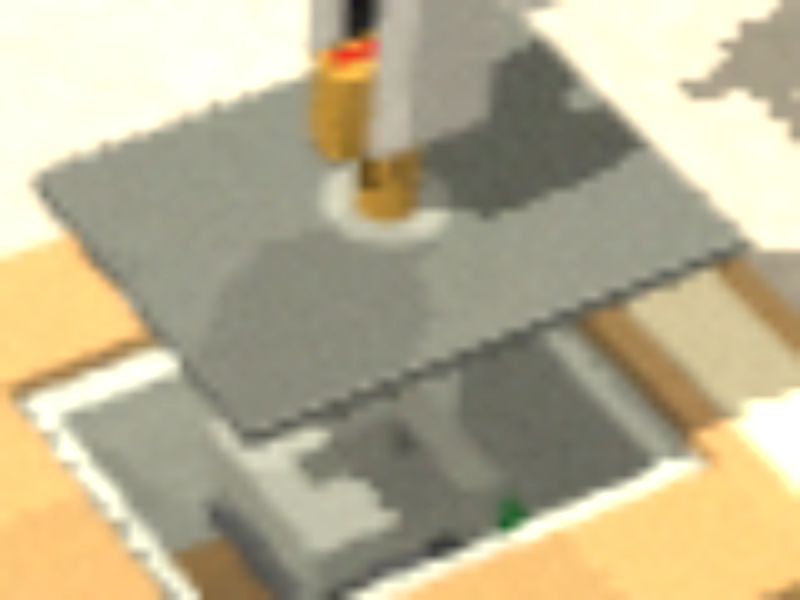

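Run:
```python
from h import *
yaw=np.radians(6.29); ex=np.array([np.cos(yaw),np.sin(yaw)]); ey=np.array([-ex[1],ex[0]])
o=np.array([494.6,-248.5])
def loc(p,z):
    w=plane("side",p,z)[:2]-o; return np.array([w@ex,w@ey])
c=lambda x,y:(297.55+x/10,239.55+y/10)
zt,zb=140.4-20.9,140.4-25.9
for n,p,z in(("+y a",(35,180),zt),("+y b",(312,75),zt),("+x a",(545,40),zt),("+x b",(740,235),zt),("-y a",(258,440),zb),("-y b",(745,250),zb),("-y a top",(258,432),zt),("-x a",(38,190),zb),("-x b",(245,437),zb),("stem base c",(388,205),zt),("-x top",(100,258),zt)):
    print(n,loc(c(*p),z))
Q=np.array([[367.5,286.1],[319.6,305.7],[299.5,279.6],[345.5,262.1]])
print("bay -y@62",loc(Q[0],62),loc(Q[1],62),"-x@62",loc(Q[1],62),loc(Q[2],62),"+y@57",loc(Q[2],57),loc(Q[3],57),"+x@57",loc(Q[3],57),loc(Q[0],57))
for n,p,z in(("-x",(20,400),62),("-x",(170,600),62),("+x",(565,335),57),("+x",(690,450),57),("-y",(700,462),62),("-y",(360,598),62),("+y",(30,400),57),("+y",(160,352),57)): print("zoom bay",n,loc(c(*p),z))
```

```text
+y a [-54.31  40.33]
+y b [ 9.11 41.52]
+x a [55.58 28.73]
+x b [ 55.64 -36.1 ]
-y a [-50.43 -35.5 ]
-y b [ 57.66 -35.74]
-y a top [-52.18 -37.97]
-x a [-52.41  42.38]
-x b [-52.12 -33.74]
stem base c [1.61 2.34]
-x top [-54.29  15.39]
bay -y@62 [ 51.56 -37.93] [-57.6  -37.79] -x@62 [-57.6  -37.79] [-57.01  40.31] +y@57 [-54.47  44.74] [55.67 44.69] +x@57 [55.67 44.69] [ 54.91 -34.07]
zoom bay -x [-56.85  40.39]
zoom bay -x [-57.99 -19.96]
zoom bay +x [52.65  9.02]
zoom bay +x [ 55.78 -29.69]
zoom bay -y [ 52.21 -37.19]
zoom bay -y [-25.88 -36.44]
zoom bay +y [-52.54  43.87]
zoom bay +y [-22.5   43.49]
```

Request:
{"fn": "move_arm", "kwargs": {
  "steps": [
    {"gripper": 1,"slide": [1.5,0,5],"spin": 0},
    {"gripper": 1,"slide": [0,0,12],"spin": 0},
    {"gripper": 1,"slide": [0,0,15],"spin": 0},
    {"gripper": 1,"slide": [0,0,10],"spin": 0},
    {"gripper": 1,"slide": [0,0,6],"spin": 0},
    {"gripper": 1,"slide": [0,0,0],"spin": 0},
    {"gripper": 1,"slide": [0,0,0],"spin": 0},
    {"gripper": 1,"slide": [0,0,0],"spin": 0}
  ]
}}

```text
clock: 8.0
tool_pos: [493.7, -250.4, 93.6]
eef_rot: [-0.17, 3.136, -0.001]
wrist_force: [0.3, -0.6, -2.5]
opening: 0.103
gripper_force: 30.0
```

Run:
```python
from h import *
go(); print(plane("top",(375.1,196.6),62))
s=eyes.camera("side");cv2.imwrite("pics/side2.png",s);s=cv2.addWeighted(s,.5,eyes.camera("side"),.5,0)
cv2.imwrite("pics/z2.png",cv2.convertScaleAbs(cv2.resize(s[255:315,293:373],(800,600),interpolation=cv2.INTER_LINEAR),alpha=1.3))
go()
```

```text
t 8.0 pos [ 493.67 -250.42   93.55] xdir -173.81 ydir 96.19 zdir [ 0. -0. -1.] F [ 0.35 -0.58 -2.51] M [ 0.06 -0.02  0.02] op 0.103 29.995196163654327 q [-0.63  0.28  1.7   0.    1.16 -2.3 ]
[ 492.8  -251.27   62.  ]
t 8.1 pos [ 493.68 -250.38   93.67] xdir -173.8 ydir 96.2 zdir [ 0. -0. -1.] F [-0.74  0.8  -2.29] M [0.01 0.01 0.01] op 0.108 29.995157718658447 q [-0.63  0.28  1.7   0.    1.16 -2.3 ]
```

View pics/z2.png

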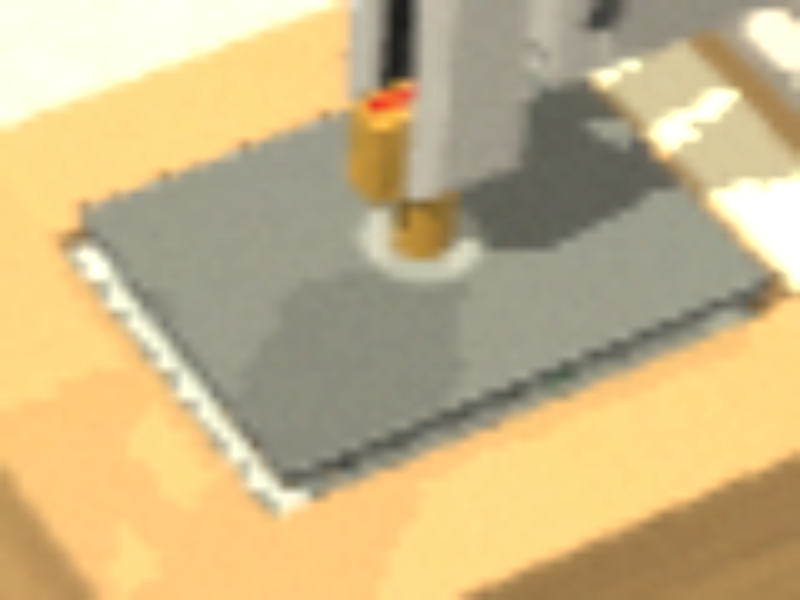

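The panel is now just above the bay, with bay corners at about (60,238), (278,515) and (775,300), and panel top corners at about (80,205), (285,475) and (775,275).

Run:
```python
from h import *
yaw=np.radians(6.29); ex=np.array([np.cos(yaw),np.sin(yaw)]); ey=np.array([-ex[1],ex[0]])
o=np.array([493.7,-250.0])
def loc(p,z):
    w=plane("side",(292.55+p[0]/10,254.55+p[1]/10),z)[:2]-o; return np.array([w@ex,w@ey])
zt=72.7
for n,p,z in(("pan L",(82,205),zt),("pan B",(287,470),zt),("pan R",(777,275),zt),("+y mid",(250,143),zt),("+x",(700,200),zt),("-y mid top",(530,372),zt),("-x mid top",(185,340),zt),
 ("bay L",(60,238),62),("bay B",(278,515),62),("bay R",(778,300),62),("bay -x mid",(168,378),62),("bay -y mid",(530,405),62)): print(n,loc(p,z))
```

```text
pan L [-52.97  42.19]
pan B [-53.93 -37.28]
pan R [ 56.63 -38.31]
+y mid [-14.42  41.84]
+x [ 55.62 -14.12]
-y mid top [ -0.1  -37.49]
-x mid top [-53.72   0.59]
bay L [-55.9   45.68]
bay B [-55.76 -37.81]
bay R [ 60.04 -35.68]
bay -x mid [-56.2    2.32]
bay -y mid [  1.48 -36.4 ]
```

Request:
{"fn": "move_arm", "kwargs": {
  "steps": [
    {"gripper": 1,"slide": [0,1.5,2],"spin": 0},
    {"gripper": 1,"slide": [0,0,2],"spin": 0},
    {"gripper": 1,"slide": [0,0,1],"spin": 0},
    {"gripper": 1,"slide": [0,0,1],"spin": 0},
    {"gripper": 1,"slide": [0,0,0.7],"spin": 0},
    {"gripper": 1,"slide": [0,0,0],"spin": 0},
    {"gripper": 1,"slide": [0,0,0],"spin": 0}
  ]
}}

```text
clock: 8.8
tool_pos: [493.0, -248.6, 86.2]
eef_rot: [0.17, -3.137, -0.0]
wrist_force: [0.3, 0.5, -3.1]
opening: 0.106
gripper_force: 30.0
```

Run:
```python
from h import *
go()
```

```text
t 8.8 pos [ 493.01 -248.58   86.22] xdir -173.8 ydir 96.2 zdir [-0.  0. -1.] F [ 0.35  0.55 -3.12] M [-0.01  0.01 -0.  ] op 0.106 29.99498337507248 q [-0.62  0.29  1.71 -0.    1.15 -2.3 ]
```

Request:
{"fn": "move_arm", "kwargs": {
  "steps": [
    {"gripper": 1,"slide": [0,0,1],"spin": 0},
    {"gripper": 1,"slide": [0,0,0.7],"spin": 0},
    {"gripper": 1,"slide": [0,0,0],"spin": 0},
    {"gripper": 1,"slide": [0,0,0],"spin": 0}
  ]
}}

```text
clock: 9.2
tool_pos: [493.0, -248.6, 84.5]
eef_rot: [0.17, -3.137, -0.0]
wrist_force: [-0.2, -0.5, -2.7]
opening: 0.105
gripper_force: 30.0
```

Run:
```python
from h import *
go()
```

```text
t 9.2 pos [ 492.98 -248.56   84.52] xdir -173.8 ydir 96.2 zdir [-0.  0. -1.] F [-0.16 -0.45 -2.68] M [ 0.02  0.02 -0.01] op 0.105 29.995042383670807 q [-0.62  0.29  1.71 -0.    1.14 -2.3 ]
```

Request:
{"fn": "move_arm", "kwargs": {
  "steps": [
    {"gripper": 1,"slide": [0,0,0.7],"spin": 0},
    {"gripper": 1,"slide": [0,0,0.7],"spin": 0},
    {"gripper": 1,"slide": [0,0,0.6],"spin": 0},
    {"gripper": 1,"slide": [0,0,0],"spin": 0},
    {"gripper": 1,"slide": [0,0,0],"spin": 0}
  ]
}}

```text
clock: 9.7
tool_pos: [493.1, -248.6, 82.9]
eef_rot: [-0.17, 3.137, -0.0]
wrist_force: [-0.4, 1.3, 2.1]
opening: 0.101
gripper_force: 30.0
```

Run:
```python
from h import *
go()
s=eyes.camera("side")
cv2.imwrite("pics/z3.png",cv2.convertScaleAbs(cv2.resize(s[255:315,293:373],(800,600),interpolation=cv2.INTER_LINEAR),alpha=1.3))
```

```text
t 9.7 pos [ 493.07 -248.56   82.89] xdir -173.8 ydir 96.2 zdir [ 0. -0. -1.] F [-0.45  1.34  2.07] M [0.15 0.25 0.03] op 0.101 29.995802342891693 q [-0.62  0.29  1.71  0.    1.14 -2.3 ]
```

View pics/z3.png

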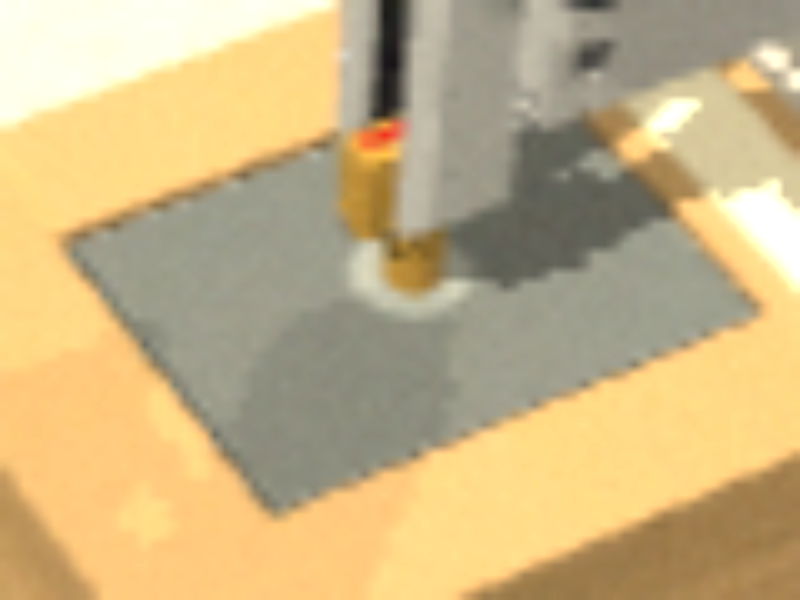

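The panel lies flush in the bay with a thin even gap all round ((65,240), (275,515), (762,310)). It is seated, and the spring preload can be felt. Now I push the stud gently.

Request:
{"fn": "move_arm", "kwargs": {
  "steps": [
    {"gripper": 1,"slide": [0,0,1],"spin": 0},
    {"gripper": 1,"slide": [0,0,1],"spin": 0},
    {"gripper": 1,"slide": [0,0,1],"spin": 0},
    {"gripper": 1,"slide": [0,0,1],"spin": 0},
    {"gripper": 1,"slide": [0,0,0],"spin": 0}
  ]
}}

```text
clock: 10.25
tool_pos: [493.1, -248.6, 78.6]
eef_rot: [-0.17, 3.137, -0.0]
wrist_force: [-2.2, 0.5, 3.9]
opening: 0.102
gripper_force: 30.0
```

Request:
{"fn": "move_arm", "kwargs": {
  "steps": [
    {"gripper": 1,"slide": [0,0,0.5],"spin": 0},
    {"gripper": 1,"slide": [0,0,0.5],"spin": 0},
    {"gripper": 1,"slide": [0,0,0.5],"spin": 0},
    {"gripper": 1,"slide": [0,0,0],"spin": 0}
  ]
}}

```text
clock: 10.65
tool_pos: [493.1, -248.6, 77.1]
eef_rot: [-0.17, 3.137, -0.0]
wrist_force: [-0.7, 1.6, 4.9]
opening: 0.103
gripper_force: 30.0
```

Request:
{"fn": "move_arm", "kwargs": {
  "steps": [
    {"gripper": 1,"slide": [0,0,0.5],"spin": 0},
    {"gripper": 1,"slide": [0,0,0.5],"spin": 0},
    {"gripper": 1,"slide": [0,0,0],"spin": 0}
  ]
}}

```text
clock: 10.95
tool_pos: [493.1, -248.6, 76.1]
eef_rot: [-0.17, 3.137, -0.0]
wrist_force: [-2.5, 1.4, 4.7]
opening: 0.102
gripper_force: 30.0
```

Request:
{"fn": "move_arm", "kwargs": {
  "steps": [
    {"gripper": 1,"slide": [0,0,0.5],"spin": 0},
    {"gripper": 1,"slide": [0,0,0.3],"spin": 0},
    {"gripper": 1,"slide": [0,0,0],"spin": 0}
  ]
}}

```text
clock: 11.25
tool_pos: [493.1, -248.6, 75.3]
eef_rot: [-0.17, 3.137, -0.0]
wrist_force: [-2.2, 0.6, 4.7]
opening: 0.105
gripper_force: 30.0
```

Request:
{"fn": "move_arm", "kwargs": {
  "steps": [
    {"gripper": 1,"slide": [0,0,0.4],"spin": 0},
    {"gripper": 1,"slide": [0,0,0.4],"spin": 0},
    {"gripper": 1,"slide": [0,0,0],"spin": 0}
  ]
}}

```text
clock: 11.55
tool_pos: [493.1, -248.6, 74.8]
eef_rot: [-0.17, 3.137, -0.0]
wrist_force: [-2.1, 1.7, 7.0]
opening: 0.105
gripper_force: 30.0
```

Request:
{"fn": "move_arm", "kwargs": {
  "steps": [
    {"gripper": 1,"slide": [0,0,0.4],"spin": 0},
    {"gripper": 1,"slide": [0,0,0.4],"spin": 0},
    {"gripper": 1,"slide": [0,0,0],"spin": 0}
  ]
}}

```text
clock: 11.85
tool_pos: [493.1, -248.6, 74.7]
eef_rot: [-0.17, 3.137, -0.0]
wrist_force: [-3.7, 2.5, 10.9]
opening: 0.106
gripper_force: 30.0
```

Request:
{"fn": "move_arm", "kwargs": {
  "steps": [
    {"gripper": 1,"slide": [0,0,-0.8],"spin": 0},
    {"gripper": 1,"slide": [0,0,-0.8],"spin": 0},
    {"gripper": 1,"slide": [0,0,0],"spin": 0},
    {"gripper": 1,"slide": [0,0,0],"spin": 0.1},
    {"gripper": 1,"slide": [0,0,0],"spin": 0.1},
    {"gripper": 1,"slide": [0,0,0],"spin": 0.1},
    {"gripper": 1,"slide": [0,0,0],"spin": 0}
  ]
}}

```text
clock: 12.55
tool_pos: [493.1, -248.7, 75.2]
eef_rot: [0.301, 3.127, -0.0]
wrist_force: [-1.7, 1.4, 4.9]
opening: 0.102
gripper_force: 30.0
```

Run:
```python
from h import *
go()
```

```text
t 12.55 pos [ 493.08 -248.67   75.25] xdir 169.02 ydir 79.02 zdir [ 0. -0. -1.] F [-1.68  1.38  4.9 ] M [ 0.25  0.37 -0.07] op 0.102 29.99467760324478 q [-0.62  0.3   1.71 -0.    1.13 -2.  ]
```

Request:
{"fn": "move_arm", "kwargs": {
  "steps": [
    {"gripper": 1,"slide": [0,0,0],"spin": 0.13},
    {"gripper": 1,"slide": [0,0,0],"spin": 0.13},
    {"gripper": 1,"slide": [0,0,0],"spin": 0.13},
    {"gripper": 1,"slide": [0,0,0],"spin": 0.13},
    {"gripper": 1,"slide": [0,0,0],"spin": 0.13},
    {"gripper": 1,"slide": [0,0,0],"spin": 0.13},
    {"gripper": 1,"slide": [0,0,0],"spin": 0.13},
    {"gripper": 1,"slide": [0,0,0],"spin": 0.13},
    {"gripper": 1,"slide": [0,0,0],"spin": 0.13},
    {"gripper": 1,"slide": [0,0,0],"spin": 0}
  ]
}}

```text
clock: 13.55
tool_pos: [492.9, -248.9, 75.2]
eef_rot: [1.975, 2.443, -0.001]
wrist_force: [-2.3, -0.6, 4.7]
opening: 0.106
gripper_force: 30.0
```

Run:
```python
from h import *
go()
```

```text
t 13.55 pos [ 492.85 -248.94   75.22] xdir 102.1 ydir 12.1 zdir [-0. -0. -1.] F [-2.32 -0.56  4.73] M [-0.02  0.59  0.  ] op 0.106 29.995083510875702 q [-0.62  0.3   1.71 -0.    1.13 -0.83]
```

Request:
{"fn": "move_arm", "kwargs": {
  "steps": [
    {"gripper": 1,"slide": [0,0,0],"spin": 0.05},
    {"gripper": 1,"slide": [0,0,0],"spin": 0.05},
    {"gripper": 1,"slide": [0,0,0],"spin": 0.03},
    {"gripper": 1,"slide": [0,0,0],"spin": 0},
    {"gripper": 1,"slide": [0,0,0],"spin": 0}
  ]
}}

```text
clock: 14.05
tool_pos: [493.1, -249.0, 75.4]
eef_rot: [2.128, 2.31, -0.001]
wrist_force: [-1.7, -1.1, 5.1]
opening: 0.103
gripper_force: 30.0
```

Run:
```python
from h import *
go()
```

```text
t 14.05 pos [ 493.13 -248.96   75.37] xdir 94.71 ydir 4.71 zdir [ 0. -0. -1.] F [-1.71 -1.07  5.07] M [-0.08  0.48  0.19] op 0.103 30.031784176826477 q [-0.62  0.3   1.71 -0.    1.13 -0.71]
```

Request:
{"fn": "move_arm", "kwargs": {
  "steps": [
    {"gripper": 1,"slide": [0,0,-0.8],"spin": 0},
    {"gripper": 1,"slide": [0,0,-0.8],"spin": 0},
    {"gripper": 1,"slide": [0,0,-0.8],"spin": 0},
    {"gripper": 1,"slide": [0,0,-0.6],"spin": 0},
    {"gripper": 1,"slide": [0,0,0],"spin": 0}
  ]
}}

```text
clock: 14.55
tool_pos: [493.1, -248.9, 78.4]
eef_rot: [2.131, 2.307, -0.0]
wrist_force: [-0.5, -2.1, 4.3]
opening: 0.105
gripper_force: 30.0
```

Run:
```python
from h import *
go()
```

```text
t 14.55 pos [ 493.14 -248.89   78.41] xdir 94.54 ydir 4.54 zdir [ 0. -0. -1.] F [-0.51 -2.15  4.29] M [-0.39  0.4   0.21] op 0.105 30.033564269542694 q [-0.62  0.3   1.71 -0.    1.13 -0.7 ]
```

Request:
{"fn": "move_arm", "kwargs": {
  "steps": [
    {"gripper": 1,"slide": [0,0,-0.5],"spin": 0},
    {"gripper": 1,"slide": [0,0,-0.5],"spin": 0},
    {"gripper": 1,"slide": [0,0,0],"spin": 0}
  ]
}}

```text
clock: 14.85
tool_pos: [493.1, -248.8, 78.9]
eef_rot: [2.132, 2.307, -0.0]
wrist_force: [-0.2, -3.0, 0.6]
opening: 0.103
gripper_force: 30.0
```

Run:
```python
from h import *
go()
```

```text
t 14.85 pos [ 493.14 -248.82   78.92] xdir 94.52 ydir 4.52 zdir [ 0. -0. -1.] F [-0.25 -3.01  0.57] M [-0.64  0.12  0.17] op 0.103 30.02739518880844 q [-0.62  0.3   1.71 -0.    1.13 -0.7 ]
```

The force fell away and the stud stopped rising, so it is caught in the notch. Now I release.

Request:
{"fn": "move_arm", "kwargs": {
  "steps": [
    {"gripper": 0.85,"slide": [0,0,0.3],"spin": 0},
    {"gripper": 0.7,"slide": [0,0,0],"spin": 0},
    {"gripper": 0.5,"slide": [0,0,0],"spin": 0},
    {"gripper": 0.4,"slide": [0,0,0],"spin": 0},
    {"gripper": 0.4,"slide": [0,0,-10],"spin": 0},
    {"gripper": 0.4,"slide": [0,0,-20],"spin": 0},
    {"gripper": 0.4,"slide": [0,0,-30],"spin": 0},
    {"gripper": 0.4,"slide": [0,0,-40],"spin": 0},
    {"gripper": 0.4,"slide": [0,0,-40],"spin": 0},
    {"gripper": 0.4,"slide": [0,0,0],"spin": 0}
  ]
}}

```text
clock: 15.85
tool_pos: [496.9, -251.1, 227.2]
eef_rot: [2.122, 2.297, 0.003]
wrist_force: [-0.4, 0.6, 1.5]
opening: 0.599
gripper_force: 0.0
```

Run:
```python
from h import *
go()
s=eyes.camera("side");t=eyes.camera("top")
cv2.imwrite("pics/end.png",np.hstack([cv2.resize(s[245:325,285:385],(500,400),interpolation=cv2.INTER_CUBIC),cv2.resize(s[60:340,160:460],(300,280)).repeat(1,0) if 0 else cv2.resize(s[100:420,160:400],(300,400))]))
```

```text
t 15.85 pos [ 496.89 -251.13  227.21] xdir 94.52 ydir 4.53 zdir [ 0.01 -0.01 -1.  ] F [-0.44  0.57  1.53] M [-0.07  0.03 -0.01] op 0.599 0.0 q [-0.62  0.14  1.57  0.    1.41 -0.7 ]
```

View pics/end.png

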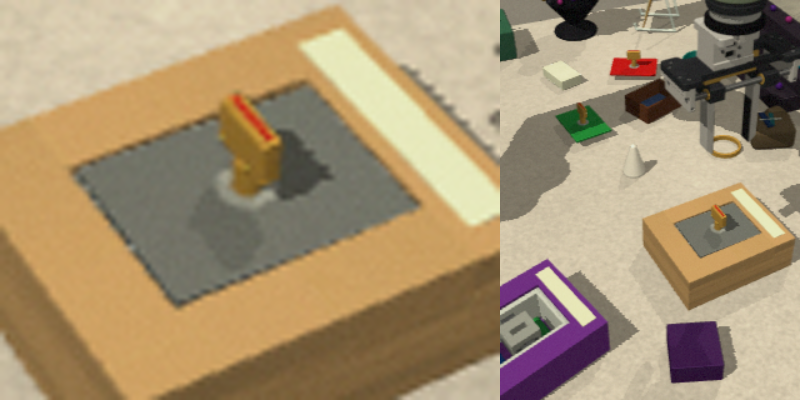

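The hatch lies flush. The wing (250,140) stands across it and sits lower than before, so it is locked. Nothing else has moved and the gripper is clear.

```bash
python3 -c "
from workcell import bot
print(bot.close_job())"
```

```text
the job is handed in; nothing more can be done
None
```

The hatch is seated flush in the wood plinth's bay, its stud is pushed in, turned a quarter turn clockwise and locked, and the job was handed in at about 16 s; the hand-in returned no verdict.

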